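# Set the trimmer's stop short of the tight spot in its rail

### The arm

A 6-joint arm with a two-finger parallel gripper is mounted at the origin on the work surface. World frame = base frame: x ahead of the robot, y to its left, z up, the work surface at z = 0. Lengths are in m, angles in rad, forces in N, time in s.
With the tool pointing down it reaches from about 0.4 to 0.925 m from the base axis. Payload 12.5 kg.
Tool frame: the origin (TCP) lies on the centre line of the jaws, within the pads' length; the fingertips stand 22 mm ahead of it and the grasp point (between the pads) lies 3 mm ahead of it; z points along the fingers, y is the direction in which the jaws open and shut (so a half turn about z gives the same grasp; the last joint's range is limited). The gripper opens to 95 mm and grips with 3 to 60 N. Pads are 20 mm wide; open, the fingers measure 119 mm over their backs; the gripper's body (75 mm by 180 mm) begins 59 mm behind the grasp point.
Start: joints at [-0.106, 0.491, 1.559, -0, 1.092, -0.106], TCP at [0.625, 0, 0.237] pointing down, gripper open.
Joint ranges: [-3.1, 3.1], [-0.84, 2.19], [0.05, 2.79], [-1.13, 4.28], [0.06, 2.93], [-2.69, 2.69]. Speed limits (rad/s): [2.22, 2.22, 2.79, 3.14, 3.14, 3.14].

### API

Orientations are given as a unit quaternion [x, y, z, w].
In Python, from station import readout, vision, sign_off gives the robot as it stands.
- The arm moves only by the tool carry_out, never from a script. Its argument "moves" is a list of rows, each a list of 3 entries, a list of its own where there are three numbers: the turn, a rotation vector about the tool's x, y, z in degrees, then the shift along the tool's x, y, z in m, then the closure, from 0 (fully open) to 1 (shut). In form: [[[ax, ay, az], [x, y, z], jaw], ...]. A call has 1 to 8 rows; each row shifts and turns the pose as measured when the row begins, along the tool's axes as they then stand; what a row does not reach is not made up. A row lasts 1/10 s, in which the tool goes at most 50 mm and 8.59 degrees, less where a joint would pass 70% of its speed; a pose out of reach is approached as far as the arm can. A call with a gripper value outside its range is refused whole. The fingers move at their own pace and stop on an object; the grip force is fixed at half the most. Time passes only in rows, so rows that do not move let the fingers close. It gives the time, the measured TCP pose, the force and the opening at its end, in the units of the state.
- readout.observe(): the state, without advancing time (a new reading comes with each control period).
- vision.capture(name): name is "scene" or "side" or "wrist"; returns a dict with "color" (384x512x3 uint8, red, green, blue), "mtx" (3x3 intrinsics, pixels), "R" (3x3) and "t" (3): a world point X has camera coordinates R X + t. Camera axes: x right, y down, z forward; pixel columns grow to the right and rows downward; lengths in m; the calibration is good to about 2 mm. A picture is of the moment at which its call begins. There is no depth.
- sign_off(): hands the job in, once; it reports no verdict.
Trained networks look in the newest picture that a camera, given by its name, has taken for a name from the list of things; names that differ only in an ending like _2 or _b are one class to them, and where a whole thing is asked for, a point or a joint stands for the part that bears it (a point fixed in the world has none). Each returns a list of dicts, best first, with "confidence" (0 to 1); they miss things now and then, are a little off and sometimes report something else, mostly with a low value. They report only what shows in the picture. A call takes as long as a camera call.
- vision.regions_of(name, camera): "region" (384x512 bool, what is visible of it) and "bbox" ([left, top, width, height] in pixels, round what is visible of it).
The state is a dict: "time": time; "joints": joint angles; "qd": joint speeds; "joint_efforts": joint torques, N m; "eef_pos": TCP position; "tcp_rot": TCP orientation; "ft_force": force on the tool from outside, world axes, zero at the start; "ft_torque": the same for the moment, N m; "finger_gap": finger opening in m.
Only numpy, scipy, OpenCV 4.12 (cv2) and the standard library are available. Lean on these libraries where they do the work, as an engineer would, in place of code of your own. Each camera call takes 0.05 s, during which the arm holds its last target.

### The job

The cutter head of the bench trimmer has begun to bind somewhere along its rail. Take the head by its red knob and slide it gently towards the blue stop until you clearly feel it go tight - do not force it on into the tight spot - then back it off about 15 mm so that it stands free again. Leave it there, bring the stop up against the head and press the orange lever down flat to lock it, so that nobody runs the head into the tight spot; leave the mug, the trophy cup and the gift box alone.

Things in the scene. Friction and masses are not known exactly. Their poses are not given: they have to be found in the camera images.
- trimmer: rail-guided bench trimmer, fixed: white board 300 x 700 mm, top 22 mm above the table, with a silver guide rail 36 mm wide along its y axis, rail top 56 mm above the table. Origin at table height below the middle of the rail; y runs along the rail from the head towards the stop, z up
- head_knob (a point): centre of the red round knob, 34 mm across and tall, on the black cutter head (72 x 70 mm; its deck is 25 mm below this point). The head slides only along the rail, with 4 N of drag where free. In the tight spot (rail_bruise: unseen, unmeasured, anywhere between head and stop) drag climbs 1.3 N per mm and the head sticks; at about 20 N, 14 mm in, it is being forced
- head_front (a point): middle of the head's front face, the one towards the stop, 35 mm along the rail from the knob's axis and 35 mm below the knob point; axes as the trimmer's
- stop_grip (a point): grip point of the blue block (26 mm across the rail, 24 mm along it, top 15 mm above this point) on the steel production stop. The stop (60 mm across the rail, its steel deck 75 mm above the table, 23 mm below this point) slides along the rail with 4 N of drag while its lever is up
- stop_front (a point): middle of the stop's front face, the one towards the head, 12 mm along the rail from the grip point; axes as the trimmer's. It meets the head's front face
- lever_end (a point): upper face of the orange cam lever (22 mm wide) 8 mm short of its free end. The lever points away from the head, raised, and turns about a pin across the rail 20 mm along the rail from the grip point and 67 mm above the table; this point lies 50 mm out from the pin. Pressed down flat its upper face is 73 mm above the table
- stop_lever (a joint): cam lever: 0 rad raised (40 degrees above level), 0.7 rad pressed down flat, which locks the stop on the rail; it stays where it is left. Pressing takes 3 to 10 N
- head (a joint): how far the head stands along the rail, m, growing towards the stop; 0 at the start of its travel
- stop (a joint): how far the stop stands along the rail, m, growing towards the head; 0 at the end of the rail
- mug: white ceramic mug, 82 mm across, 92 mm tall, upright on the far side of the trimmer; origin at its underside. Not to be disturbed
- trophy: brass trophy cup on a black foot, 64 mm across (90 mm over its handles), 102 mm tall, upright on the far side of the trimmer; origin at its underside. Not to be disturbed
- gift_box: blue gift box, 90 x 130 x 35 mm, lying on the trimmer's board; origin at its underside. Not to be disturbed

How it is judged:
By the outcome, as a careful person would: the job done as asked, in the order asked, and still so for the second after the job is handed in, with the robot touching nothing.
It also fails if it takes over 66 s, if anything falls off the work surface, if the arm or the gripper's body presses on something with over 40 N, if the wrist force passes 120 N, or if a joint passes its speed limit or range.

## Working session

There is one attempt and no reset: what is moved stays moved. The work goes in short steps, Python scripts to look and compute and a tool call to move; the robot and the scene stay as the last step left them, time stands still between calls to the robot, and variables do not carry over. Pictures are saved under pics/ and viewed, and the job is handed in when it is done.

Besides the shell and the picture viewer there is one more tool, called in YAML: its name, and indented under it one key for each argument. carry_out: Moves the arm, as the interface text tells. Its arguments: {"type":"object","properties":{"moves":{"type":"array"}},"required":["moves"]}

```bash
mkdir -p pics; ls; cat > h.py <<'E'
import numpy as np, cv2
from station import readout, vision, sign_off
def snap(c,n):
    d=vision.capture(c); cv2.imwrite(f'pics/{n}.png',d['color'][:,:,::-1]); return d
def ray(d,u,v):
    R=np.array(d['R']);t=np.array(d['t']);o=-R.T@t
    r=R.T@np.linalg.solve(np.array(d['mtx']),[u,v,1.]);return o,r
def atz(d,u,v,z):
    o,r=ray(d,u,v);return o+r*(z-o[2])/r[2]
def proj(d,X):
    p=np.array(d['mtx'])@(np.array(d['R'])@np.array(X)+np.array(d['t']));return p[:2]/p[2]
E
python3 - <<'E'
from h import *
s=readout.observe();print(s)
for c in ['scene','side','wrist']:
    d=snap(c,c+'0')
    print(c,np.round(-np.array(d['R']).T@d['t'],3))
    for n in ['head_knob','stop_grip','lever_end','gift_box','mug','trophy','trimmer']:
        for r in vision.regions_of(n,c)[:2]:
            m=r['region'];ys,xs=np.nonzero(m);print(n,r['confidence'],r['bbox'],xs.mean().round(1),ys.mean().round(1))
E
```

```text
pics
{'time': 0.0, 'joints': array([-1.05564244e-01,  4.91602914e-01,  1.55949478e+00,  3.85668461e-05,
        1.09170376e+00, -1.05574360e-01]), 'qd': array([-0.0001493 , -0.00093586, -0.00095206, -0.00125775, -0.00012981,
       -0.00059023]), 'joint_efforts': array([-9.52334158e-04, -6.12640929e+01, -2.58175153e+01,  6.92750537e-02,
        4.83079045e-02, -1.38641695e-05]), 'eef_pos': array([6.24760493e-01, 7.90473947e-05, 2.36019195e-01]), 'tcp_rot': array([ 7.07109368e-01,  7.07103936e-01, -3.66657568e-04, -4.80783568e-04]), 'ft_force': array([ 0.23377655, -0.6002441 ,  0.53724199]), 'ft_torque': array([0.00546975, 0.00146476, 0.02886751]), 'finger_gap': 0.09520967107116422}
scene [ 1.126 -0.202  0.785]
head_knob 0.74 [146.0, 225.2, 35.6, 42.7] 162.8 245.3
stop_grip 0.61 [295.1, 153.0, 30.3, 31.5] 309.7 167.7
gift_box 0.75 [158.8, 178.8, 58.9, 44.0] 188.2 200.1
mug 0.98 [176.6, 255.3, 38.2, 55.8] 196.1 285.9
trophy 0.56 [302.9, 190.2, 32.5, 37.9] 320.4 206.7
trimmer 0.67 [85.5, 131.9, 259.1, 171.3] 201.9 214.2
side [0.25  0.995 0.766]
head_knob 0.83 [255.3, 127.7, 33.8, 35.5] 272.1 147.2
stop_grip 0.87 [229.2, 230.3, 35.0, 40.1] 245.2 250.9
lever_end 0.44 [239.1, 253.2, 9.7, 6.7] 242.5 256.7
mug 0.97 [202.3, 134.8, 37.1, 39.8] 221.5 153.5
trophy 0.96 [181.3, 211.7, 29.5, 52.6] 196.1 237.2
trimmer 0.71 [214.6, 127.8, 146.3, 192.4] 294.0 233.2
wrist [0.624 0.07  0.385]
head_knob 0.51 [193.7, 290.1, 56.0, 15.9] 225.2 297.8
head_knob 0.45 [0.0, 0.0, 262.2, 304.9] 125.4 122.4
gift_box 0.84 [74.0, 198.1, 97.1, 96.8] 122.9 223.5
mug 0.57 [275.8, 276.9, 81.2, 28.8] 316.3 289.4
mug 0.24 [0.0, 0.0, 264.7, 303.3] 125.6 122.5
trophy 0.63 [241.9, 0.0, 53.2, 34.2] 265.8 13.2
trimmer 0.76 [0.0, 0.1, 262.1, 304.0] 125.2 121.7
```

```bash
python3 -c "
import cv2
for c in ['scene','side']:
    i=cv2.imread(f'pics/{c}0.png'); 
    r=i[120:320,80:360] if c=='scene' else i[110:330,160:380]
    cv2.imwrite(f'pics/{c}0c.png',cv2.resize(r,None,fx=2.7,fy=2.7,interpolation=2))"
```

```text
(no output)
```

View pics/scene0c.png

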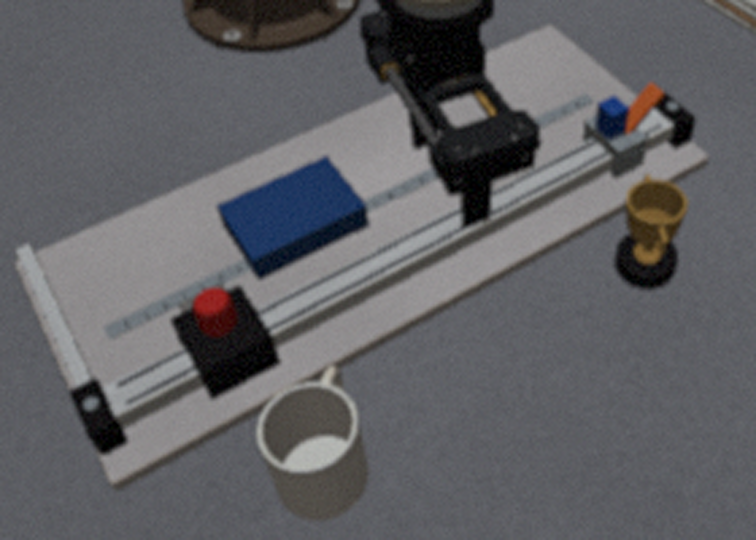

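View pics/side0c.png

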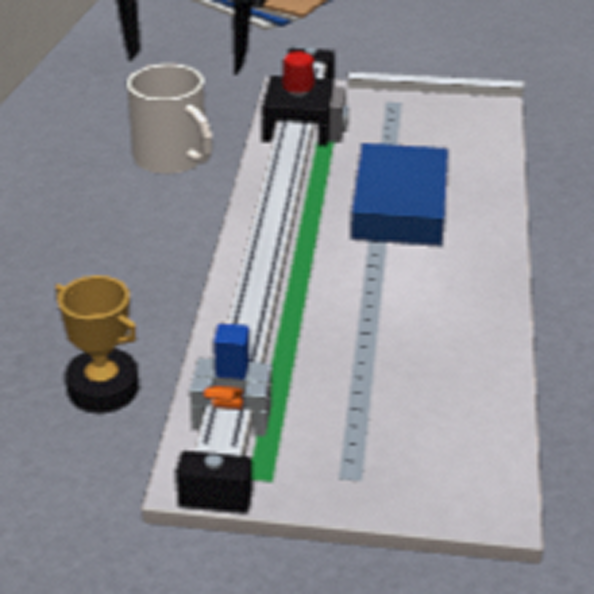

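View pics/wrist0.png

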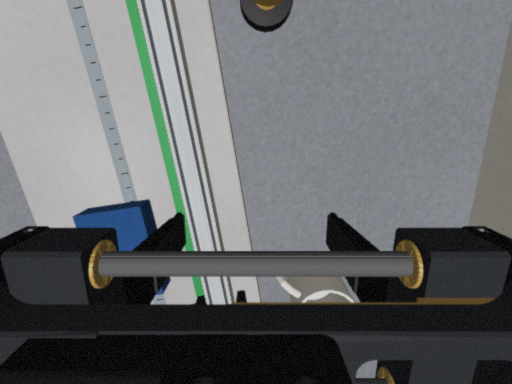

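The scene view shows the head with its red knob at about (159,235), the blue stop block at (307,163), the orange lever at (318,160), and the mug and trophy on the far side. The networks return whole parts, so I'll triangulate from colour inside their regions.

```bash
cat >> h.py <<'E'
def tri(d1,p1,d2,p2):
    P=[np.array(d['mtx'])@np.c_[np.array(d['R']),np.array(d['t'])] for d in(d1,d2)]
    X=cv2.triangulatePoints(P[0],P[1],np.array(p1,float).reshape(2,1),np.array(p2,float).reshape(2,1))[:,0]
    X=X[:3]/X[3];return X,proj(d1,X)-p1,proj(d2,X)-p2
HS={'red':lambda h,s,v:((h<6)|(h>172))&(s>150)&(v>60),'blue':lambda h,s,v:(h>105)&(h<125)&(s>130)&(v>40),'orange':lambda h,s,v:(h>=6)&(h<14)&(s>170)&(v>120)}
def blob(d,c,win):
    hsv=cv2.cvtColor(d['color'],cv2.COLOR_RGB2HSV).astype(int);m=HS[c](hsv[...,0],hsv[...,1],hsv[...,2])
    w=np.zeros_like(m);w[win[1]:win[3],win[0]:win[2]]=1;m&=w
    n,l,st,ce=cv2.connectedComponentsWithStats(m.astype(np.uint8))
    i=1+np.argmax(st[1:,4]);return ce[i],st[i]
E
python3 - <<'E'
from h import *
a=snap('scene','sceneA');b=snap('side','sideA')
W={'red':([130,210,200,280],[240,110,310,180]),'blue':([290,145,330,185],[225,215,270,265]),'orange':([300,140,340,180],[225,240,270,270])}
for c,(w1,w2) in W.items():
    p,s1=blob(a,c,w1);q,s2=blob(b,c,w2);print(c,p,s1,q,s2,*[np.round(x,4) for x in tri(a,p,b,q)])
# rail dir: rail-end checks
E
```

```text
red [158.40506329 233.82278481] [152 227  14  16 158] [270.00653595 136.30065359] [265 129  11  15 153] [ 0.5762 -0.212   0.1034] [0.4565 0.4111] [ 0.2049 -0.1633]
blue [306.1559633  163.05504587] [302 156  10  15 109] [245.36725664 239.5619469 ] [240 230  12  20 226] [0.5083 0.2371 0.0955] [-0.1125 -0.0745] [-0.0833  0.043 ]
orange [317.73809524 158.70238095] [312 152  13  16  84] [242.69620253 256.43037975] [236 253  14   8  79] [0.5002 0.2818 0.0883] [-0.2319 -0.1478] [-0.1816  0.0885]
```

```bash
cat >> h.py <<'E'
from scipy.optimize import least_squares
def cyl(c,r=.017,h=.017):
    th=np.linspace(0,2*np.pi,40);return np.array([[c[0]+r*np.cos(t),c[1]+r*np.sin(t),c[2]+z] for t in th for z in(-h,h)])
def box(c,yaw,a=.013,b=.012,lo=-.023,hi=.015):
    ux=np.array([np.cos(yaw),np.sin(yaw)]);uy=np.array([-np.sin(yaw),np.cos(yaw)])
    return np.array([[*(np.array(c[:2])+i*a*ux+j*b*uy),c[2]+k] for i in(-1,1) for j in(-1,1) for k in(lo,hi)])
def hullc(d,pts):
    h=cv2.convexHull(np.array([proj(d,p) for p in pts],np.float32));M=cv2.moments(h);return np.array([M['m10'],M['m01']])/M['m00']
def fit(shape,obs,x0,zfix=None):
    g=lambda x:np.r_[x[:2],zfix if zfix else x[2]]
    f=lambda x:np.concatenate([hullc(d,shape(g(x)))-p for d,p in obs])
    r=least_squares(f,x0,x_scale=.01,diff_step=1e-3);return g(r.x),f(r.x)
E
python3 - <<'E'
from h import *
a=vision.capture('scene');b=vision.capture('side')
W={'red':([130,210,200,280],[240,110,310,180]),'blue':([290,145,330,185],[225,215,270,265])}
o={c:[(d,blob(d,c,w)[0]) for d,w in zip((a,b),W[c])] for c in W}
for z in (None,.108): print('knob',z,*[np.round(v,4) for v in fit(cyl,o['red'],[.576,-.212,.104],z)])
for z in (None,.098):print('block',z,*[np.round(v,4) for v in fit(lambda c:box(c,.15),o['blue'],[.508,.237,.098],z)])
E
```

```text
knob None [ 0.5756 -0.2121  0.1039] [ 0.32    0.2888  0.4048 -0.3217]
knob 0.108 [ 0.5769 -0.2113  0.108 ] [ 0.4019 -0.446  -0.088  -1.5184]
block None [0.5082 0.2371 0.0995] [-0.1522 -0.1006 -0.1192  0.0616]
block 0.098 [0.5082 0.2366 0.098 ] [-0.3415  0.3446 -0.0565  0.4427]
```

carry_out:
  moves:
    - [[0, 0, 0], [-0.042, -0.01, 0], 0.4]
    - [[0, 0, 0], [-0.042, -0.01, 0], 0.4]
    - [[0, 0, 0], [-0.042, -0.01, 0], 0.4]
    - [[0, 0, 0], [-0.042, -0.01, 0], 0.4]
    - [[0, 0, 0], [-0.042, -0.01, 0], 0.4]
    - [[0, 0, 8.5], [0, 0, 0], 0.4]
    - [[0, 0, 8.5], [0, 0, 0], 0.4]
    - [[0, 0, 8.5], [0, 0, 0], 0.4]

```text
time: 2.2
eef_pos: [0.5732, -0.2183, 0.2364]
tcp_rot: [0.846, 0.533, 0.0, 0.0]
ft_force: [-0.9, -0.1, -0.6]
finger_gap: 0.0572
```

carry_out:
  moves:
    - [[0, 0, 8.5], [0, 0, 0], 0.4]
    - [[0, 0, 8.5], [0, 0, 0], 0.4]
    - [[0, 0, 8.5], [0, 0, 0], 0.4]
    - [[0, 0, 8.5], [0, 0, 0], 0.4]
    - [[0, 0, 8.5], [0, 0, 0], 0.4]
    - [[0, 0, 8.5], [0, 0, 0], 0.4]

```text
time: 2.8
eef_pos: [0.573, -0.219, 0.2365]
tcp_rot: [0.994, 0.112, 0.001, 0.0]
ft_force: [0.4, 0.8, -0.4]
finger_gap: 0.0566
```

```bash
cat >> h.py <<'E'
from scipy.spatial.transform import Rotation as Rn
YAW=.149
RD=lambda:np.array([-np.sin(YAW),np.cos(YAW),0])
def goto(target,xang):
    "target world pos; desired tool x heading deg. prints shift in tool frame + turn"
    s=readout.observe();R=Rn.from_quat(s['tcp_rot']).as_matrix();dp=np.array(target)-s['eef_pos']
    xd=np.radians(xang);x=np.array([np.cos(xd),np.sin(xd),0]);z=np.array([0,0,-1.]);Rd=np.c_[x,np.cross(z,x),z]
    print('t',round(s['time'],2),'pos',np.round(s['eef_pos'],4),'F',np.round(s['ft_force'],2),'gap',round(s['finger_gap'],4))
    print('shift tool',np.round(R.T@dp,4),'turn',np.round(np.degrees(Rn.from_matrix(R.T@Rd).as_rotvec()),2),'shift in desired frame',np.round(Rd.T@dp,4))
E
python3 - <<'E'
from h import *
goto([.5757,-.212,.107],8.55)
snap('wrist','w1');snap('side','s1')
E
```

```text
t 2.8 pos [ 0.573  -0.219   0.2365] F [ 0.36  0.79 -0.36] gap 0.0566
shift tool [ 0.0041 -0.0063  0.1295] turn [ 0.03 -0.06  4.33] shift in desired frame [ 0.0037 -0.0065  0.1295]
```

View pics/w1.png

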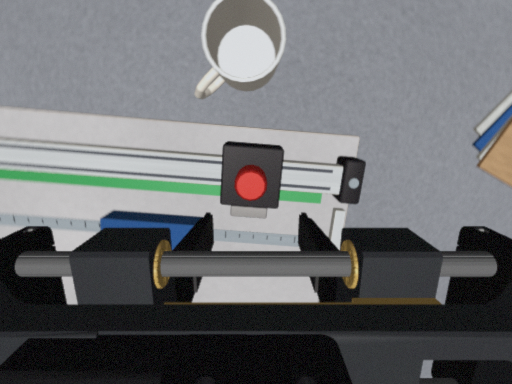

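View pics/s1.png

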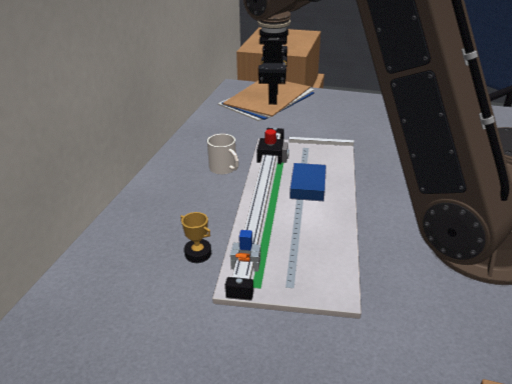

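```bash
python3 - <<'E'
from h import *
d=vision.capture('wrist')
p,s=blob(d,'red',[200,140,300,220]);print(p,s)
print(fit(cyl,[(d,p)],[.5757,-.212],.104))
g=cv2.cvtColor(d['color'],cv2.COLOR_RGB2GRAY)
i=cv2.resize(d['color'][95:235,0:400,::-1],None,fx=2,fy=2,interpolation=2);cv2.imwrite('pics/w1c.png',i)
a=atz(d,0,107,.022);b=atz(d,357,138,.022);v=a-b;print('edge yaw',np.degrees(np.arctan2(-v[0],v[1])),np.linalg.norm(v))
# line-fit: green strip
hsv=cv2.cvtColor(d['color'],cv2.COLOR_RGB2HSV);m=(hsv[...,0]>50)&(hsv[...,0]<75)&(hsv[...,1]>120);ys,xs=np.nonzero(m)
w=np.array([atz(d,x,y,.022)[:2] for x,y in zip(xs,ys)]);l=cv2.fitLine(w.astype(np.float32),cv2.DIST_HUBER,0,.01,.01).ravel();print('green',l,np.degrees(np.arctan2(-l[0],l[1])))
E
```

```text
[250.4190372  182.61816193] [234 165  33  36 914]
(array([ 0.57794677, -0.21388551,  0.104     ]), array([-4.74511580e-07, -8.88812792e-08]))
edge yaw 8.30701691829026 0.46222259763131174
green [ 0.02320864 -0.99973065  0.5004102  -0.08912128] -178.67012
```

View pics/w1c.png

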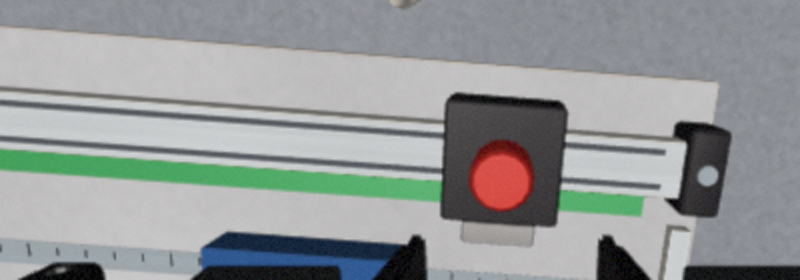

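carry_out:
  moves:
    - [[0, 0, 4.3], [0.005, -0.005, 0], 0.4]
    - [[0, 0, 0], [0, 0, 0.035], 0.4]
    - [[0, 0, 0], [0, 0, 0.035], 0.4]
    - [[0, 0, 0], [0, 0, 0.02], 0.4]
    - [[0, 0, 0], [0, 0, 0], 0.4]

```text
time: 3.45
eef_pos: [0.5777, -0.2131, 0.1451]
tcp_rot: [0.996, 0.091, 0.002, 0.001]
ft_force: [-0.5, 0.2, 0.4]
finger_gap: 0.057
```

```bash
python3 - <<'E'
from h import *
goto([.577,-.213,.107],8.55)
d=snap('wrist','w2');snap('side','s2')
p,s=blob(d,'red',[150,140,350,300]);print(p,s)
E
```

```text
t 3.45 pos [ 0.5777 -0.2131  0.1451] F [-0.53  0.18  0.36] gap 0.057
shift tool [-0.0008 -0.0004  0.0381] turn [ 0.16 -0.23  1.85] shift in desired frame [-0.0007 -0.0002  0.0381]
[254.47481663 218.43471883] [ 231  191   48   55 2045]
```

View pics/w2.png

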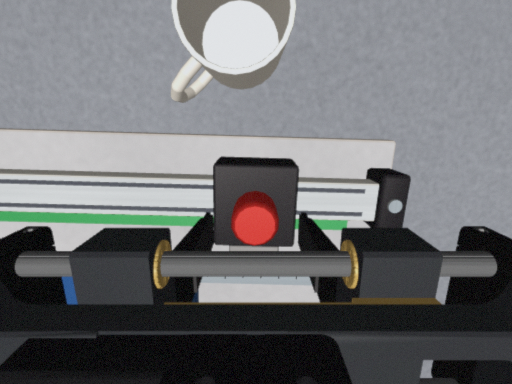

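carry_out:
  moves:
    - [[0, 0, 1.8], [-0.001, 0, 0.02], 0.4]
    - [[0, 0, 0], [0, 0, 0.015], 0.4]
    - [[0, 0, 0], [0, 0, 0.003], 0.4]
    - [[0, 0, 0], [0, 0, 0], 0.8]
    - [[0, 0, 0], [0, 0, 0], 0.8]
    - [[0, 0, 0], [0, 0, 0], 0.8]
    - [[0, 0, 0], [0, 0, 0], 0.8]

```text
time: 4.25
eef_pos: [0.5808, -0.2148, 0.1152]
tcp_rot: [0.997, 0.078, 0.008, 0.004]
ft_force: [1.1, 1.8, -8.1]
finger_gap: 0.0335
```

```bash
python3 - <<'E'
from h import *
goto([.577,-.213,.107],8.55)
d=snap('wrist','w3');snap('side','s3')
E
```

```text
t 4.25 pos [ 0.5808 -0.2148  0.1152] F [ 1.13  1.79 -8.11] gap 0.0335
shift tool [-0.0036 -0.0024  0.0082] turn [ 0.54 -0.85  0.35] shift in desired frame [-0.0035 -0.0023  0.0082]
```

View pics/w3.png

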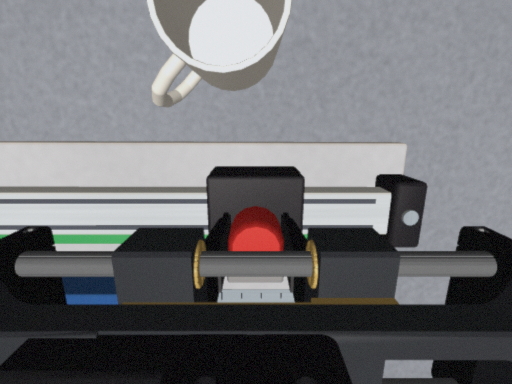

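carry_out:
  moves:
    - [[0, 0, 0], [0, -0.002, 0], 0.8]
    - [[0, 0, 0], [0, -0.002, 0], 0.8]
    - [[0, 0, 0], [0, -0.002, 0], 0.8]
    - [[0, 0, 0], [0, -0.002, 0], 0.8]

```text
time: 4.75
eef_pos: [0.5799, -0.2085, 0.1152]
tcp_rot: [0.997, 0.077, 0.008, 0.006]
ft_force: [0.0, -3.9, -4.6]
finger_gap: 0.0333
```

```bash
cat > st.py <<'E'
from h import *
s=readout.observe();K=np.array([.5808,-.2148]);u=RD();R=Rn.from_quat(s['tcp_rot']).as_matrix();F=s['ft_force']
p=s['eef_pos'];print('t%.2f'%s['time'],'pos',np.round(p,4),'along %.4f across %.4f'%((p[:2]-K)@u[:2],(p[:2]-K)@np.array([u[1],-u[0]])),'Falong %.2f Fac %.2f Fz %.2f'%(F@u,F@np.array([u[1],-u[0],0]),F[2]),'gap %.4f'%s['finger_gap'])
goto([p[0],p[1],p[2]],8.54)
E
python3 st.py
```

```text
t4.75 pos [ 0.5799 -0.2085  0.1152] along 0.0064 across 0.0000 Falong -3.89 Fac -0.55 Fz -4.65 gap 0.0333
t 4.75 pos [ 0.5799 -0.2085  0.1152] F [ 0.04 -3.93 -4.65] gap 0.0333
shift tool [0. 0. 0.] turn [ 0.73 -0.9   0.35] shift in desired frame [0. 0. 0.]
```

carry_out:
  moves:
    - [[0, 0, 0], [0, -0.002, 0], 0.8]
    - [[0, 0, 0], [0, -0.002, 0], 0.8]
    - [[0, 0, 0], [0, -0.002, 0], 0.8]
    - [[0, 0, 0], [0, -0.002, 0], 0.8]
    - [[0, 0, 0], [0, -0.002, 0], 0.8]

```text
time: 5.25
eef_pos: [0.5782, -0.198, 0.1152]
tcp_rot: [0.997, 0.077, 0.008, 0.006]
ft_force: [0.0, -4.3, -3.9]
finger_gap: 0.0332
```

```bash
python3 st.py
```

```text
t5.25 pos [ 0.5782 -0.198   0.1152] along 0.0170 across -0.0000 Falong -4.28 Fac -0.63 Fz -3.90 gap 0.0332
t 5.25 pos [ 0.5782 -0.198   0.1152] F [ 0.01 -4.32 -3.9 ] gap 0.0332
shift tool [0. 0. 0.] turn [ 0.75 -0.92  0.34] shift in desired frame [0. 0. 0.]
```

carry_out:
  moves:
    - [[0, 0, 0], [0, -0.002, 0], 0.8]
    - [[0, 0, 0], [0, -0.002, 0], 0.8]
    - [[0, 0, 0], [0, -0.002, 0], 0.8]
    - [[0, 0, 0], [0, -0.002, 0], 0.8]
    - [[0, 0, 0], [0, -0.002, 0], 0.8]

```text
time: 5.75
eef_pos: [0.5766, -0.1872, 0.1152]
tcp_rot: [0.997, 0.078, 0.009, 0.006]
ft_force: [1.1, -3.9, -3.1]
finger_gap: 0.0334
```

carry_out:
  moves:
    - [[0, 0, 0], [0, -0.002, 0], 0.8]
    - [[0, 0, 0], [0, -0.002, 0], 0.8]
    - [[0, 0, 0], [0, -0.002, 0], 0.8]
    - [[0, 0, 0], [0, -0.002, 0], 0.8]
    - [[0, 0, 0], [0, -0.002, 0], 0.8]

```text
time: 6.25
eef_pos: [0.5749, -0.1764, 0.1152]
tcp_rot: [0.997, 0.077, 0.009, 0.006]
ft_force: [0.8, -3.8, -3.3]
finger_gap: 0.0337
```

carry_out:
  moves:
    - [[0, 0, 0], [0, -0.002, 0], 0.8]
    - [[0, 0, 0], [0, -0.002, 0], 0.8]
    - [[0, 0, 0], [0, -0.002, 0], 0.8]
    - [[0, 0, 0], [0, -0.002, 0], 0.8]
    - [[0, 0, 0], [0, -0.002, 0], 0.8]

```text
time: 6.75
eef_pos: [0.5733, -0.1656, 0.1151]
tcp_rot: [0.997, 0.078, 0.009, 0.006]
ft_force: [0.4, -4.2, -2.6]
finger_gap: 0.0334
```

carry_out:
  moves:
    - [[0, 0, 0], [0, -0.002, 0], 0.8]
    - [[0, 0, 0], [0, -0.002, 0], 0.8]
    - [[0, 0, 0], [0, -0.002, 0], 0.8]
    - [[0, 0, 0], [0, -0.002, 0], 0.8]
    - [[0, 0, 0], [0, -0.002, 0], 0.8]

```text
time: 7.25
eef_pos: [0.5716, -0.1549, 0.1152]
tcp_rot: [0.997, 0.078, 0.009, 0.006]
ft_force: [1.1, -3.7, -1.8]
finger_gap: 0.0332
```

carry_out:
  moves:
    - [[0, 0, 0], [0, -0.002, 0], 0.8]
    - [[0, 0, 0], [0, -0.002, 0], 0.8]
    - [[0, 0, 0], [0, -0.002, 0], 0.8]
    - [[0, 0, 0], [0, -0.002, 0], 0.8]
    - [[0, 0, 0], [0, -0.002, 0], 0.8]

```text
time: 7.75
eef_pos: [0.57, -0.1441, 0.1152]
tcp_rot: [0.997, 0.078, 0.009, 0.006]
ft_force: [0.4, -3.6, -2.4]
finger_gap: 0.0333
```

carry_out:
  moves:
    - [[0, 0, 0], [0, -0.002, 0], 0.8]
    - [[0, 0, 0], [0, -0.002, 0], 0.8]
    - [[0, 0, 0], [0, -0.002, 0], 0.8]
    - [[0, 0, 0], [0, -0.002, 0], 0.8]
    - [[0, 0, 0], [0, -0.002, 0], 0.8]

```text
time: 8.25
eef_pos: [0.5683, -0.1334, 0.1152]
tcp_rot: [0.997, 0.077, 0.009, 0.006]
ft_force: [0.3, -4.4, -0.7]
finger_gap: 0.0332
```

carry_out:
  moves:
    - [[0, 0, 0], [0, -0.002, 0], 0.8]
    - [[0, 0, 0], [0, -0.002, 0], 0.8]
    - [[0, 0, 0], [0, -0.002, 0], 0.8]
    - [[0, 0, 0], [0, -0.002, 0], 0.8]
    - [[0, 0, 0], [0, -0.002, 0], 0.8]

```text
time: 8.75
eef_pos: [0.5667, -0.1226, 0.1151]
tcp_rot: [0.997, 0.077, 0.009, 0.006]
ft_force: [-0.9, -3.5, -0.9]
finger_gap: 0.0333
```

carry_out:
  moves:
    - [[0, 0, 0], [0, -0.002, 0], 0.8]
    - [[0, 0, 0], [0, -0.002, 0], 0.8]
    - [[0, 0, 0], [0, -0.002, 0], 0.8]
    - [[0, 0, 0], [0, -0.002, 0], 0.8]
    - [[0, 0, 0], [0, -0.002, 0], 0.8]

```text
time: 9.25
eef_pos: [0.565, -0.1119, 0.1152]
tcp_rot: [0.997, 0.078, 0.009, 0.006]
ft_force: [-0.5, -3.1, 0.3]
finger_gap: 0.0332
```

carry_out:
  moves:
    - [[0, 0, 0], [0, -0.002, 0], 0.8]
    - [[0, 0, 0], [0, -0.002, 0], 0.8]
    - [[0, 0, 0], [0, -0.002, 0], 0.8]
    - [[0, 0, 0], [0, -0.002, 0], 0.8]
    - [[0, 0, 0], [0, -0.002, 0], 0.8]

```text
time: 9.75
eef_pos: [0.5634, -0.1011, 0.1151]
tcp_rot: [0.997, 0.078, 0.009, 0.006]
ft_force: [0.6, -5.0, -0.4]
finger_gap: 0.0332
```

carry_out:
  moves:
    - [[0, 0, 0], [0, -0.002, 0], 0.8]
    - [[0, 0, 0], [0, -0.002, 0], 0.8]

```text
time: 9.95
eef_pos: [0.5627, -0.0968, 0.1151]
tcp_rot: [0.997, 0.078, 0.009, 0.006]
ft_force: [-0.9, -3.9, 0.4]
finger_gap: 0.0333
```

Noise; still free.

carry_out:
  moves:
    - [[0, 0, 0], [0, -0.002, 0], 0.8]
    - [[0, 0, 0], [0, -0.002, 0], 0.8]
    - [[0, 0, 0], [0, -0.002, 0], 0.8]
    - [[0, 0, 0], [0, -0.002, 0], 0.8]
    - [[0, 0, 0], [0, -0.002, 0], 0.8]

```text
time: 10.45
eef_pos: [0.561, -0.0861, 0.1151]
tcp_rot: [0.997, 0.078, 0.009, 0.006]
ft_force: [-0.1, -5.0, 1.8]
finger_gap: 0.0334
```

carry_out:
  moves:
    - [[0, 0, 0], [0, -0.002, 0], 0.8]
    - [[0, 0, 0], [0, -0.002, 0], 0.8]

```text
time: 10.65
eef_pos: [0.5604, -0.0817, 0.1151]
tcp_rot: [0.997, 0.078, 0.009, 0.006]
ft_force: [0.0, -4.7, 1.3]
finger_gap: 0.033
```

carry_out:
  moves:
    - [[0, 0, 0], [0, -0.002, 0], 0.8]
    - [[0, 0, 0], [0, -0.002, 0], 0.8]
    - [[0, 0, 0], [0, -0.002, 0], 0.8]
    - [[0, 0, 0], [0, -0.002, 0], 0.8]

```text
time: 11.05
eef_pos: [0.5591, -0.0731, 0.1151]
tcp_rot: [0.997, 0.078, 0.009, 0.006]
ft_force: [-0.4, -4.4, 2.4]
finger_gap: 0.0335
```

carry_out:
  moves:
    - [[0, 0, 0], [0, -0.002, 0], 0.8]
    - [[0, 0, 0], [0, -0.002, 0], 0.8]
    - [[0, 0, 0], [0, -0.002, 0], 0.8]
    - [[0, 0, 0], [0, -0.002, 0], 0.8]
    - [[0, 0, 0], [0, -0.002, 0], 0.8]

```text
time: 11.55
eef_pos: [0.5574, -0.0623, 0.1151]
tcp_rot: [0.997, 0.078, 0.01, 0.006]
ft_force: [-0.6, -4.0, 3.1]
finger_gap: 0.033
```

carry_out:
  moves:
    - [[0, 0, 0], [0, -0.002, 0], 0.8]
    - [[0, 0, 0], [0, -0.002, 0], 0.8]
    - [[0, 0, 0], [0, -0.002, 0], 0.8]
    - [[0, 0, 0], [0, -0.002, 0], 0.8]
    - [[0, 0, 0], [0, -0.002, 0], 0.8]

```text
time: 12.05
eef_pos: [0.5558, -0.0516, 0.1151]
tcp_rot: [0.997, 0.078, 0.01, 0.006]
ft_force: [-0.7, -4.5, 3.1]
finger_gap: 0.0334
```

carry_out:
  moves:
    - [[0, 0, 0], [0, -0.002, 0], 0.8]
    - [[0, 0, 0], [0, -0.002, 0], 0.8]
    - [[0, 0, 0], [0, -0.002, 0], 0.8]
    - [[0, 0, 0], [0, -0.002, 0], 0.8]
    - [[0, 0, 0], [0, -0.002, 0], 0.8]

```text
time: 12.55
eef_pos: [0.5541, -0.0408, 0.1151]
tcp_rot: [0.997, 0.077, 0.01, 0.007]
ft_force: [-0.3, -4.4, 4.0]
finger_gap: 0.0332
```

carry_out:
  moves:
    - [[0, 0, 0], [0, -0.002, -0.0002], 0.8]
    - [[0, 0, 0], [0, -0.002, -0.0002], 0.8]
    - [[0, 0, 0], [0, -0.002, 0], 0.8]
    - [[0, 0, 0], [0, -0.002, 0], 0.8]
    - [[0, 0, 0], [0, -0.002, 0], 0.8]

```text
time: 13.05
eef_pos: [0.5525, -0.03, 0.1151]
tcp_rot: [0.997, 0.078, 0.01, 0.006]
ft_force: [0.5, -3.9, 3.0]
finger_gap: 0.0335
```

carry_out:
  moves:
    - [[0, 0, 0], [0, -0.002, -0.0002], 0.8]
    - [[0, 0, 0], [0, -0.002, -0.0002], 0.8]
    - [[0, 0, 0], [0, -0.002, 0], 0.8]
    - [[0, 0, 0], [0, -0.002, 0], 0.8]
    - [[0, 0, 0], [0, -0.002, 0], 0.8]

```text
time: 13.55
eef_pos: [0.5508, -0.0192, 0.1151]
tcp_rot: [0.997, 0.078, 0.01, 0.006]
ft_force: [1.2, -4.8, 0.8]
finger_gap: 0.0334
```

carry_out:
  moves:
    - [[0, 0, 0], [0, -0.002, 0], 0.8]
    - [[0, 0, 0], [0, -0.002, 0], 0.8]
    - [[0, 0, 0], [0, -0.002, 0], 0.8]
    - [[0, 0, 0], [0, -0.002, 0], 0.8]

```text
time: 13.95
eef_pos: [0.5495, -0.0106, 0.1151]
tcp_rot: [0.997, 0.077, 0.01, 0.006]
ft_force: [0.5, -4.6, 1.1]
finger_gap: 0.0333
```

carry_out:
  moves:
    - [[0, 0, 0], [0, -0.002, 0], 0.8]
    - [[0, 0, 0], [0, -0.002, 0], 0.8]
    - [[0, 0, 0], [0, -0.002, 0], 0.8]
    - [[0, 0, 0], [0, -0.002, 0], 0.8]

```text
time: 14.35
eef_pos: [0.5481, -0.0019, 0.1151]
tcp_rot: [0.997, 0.077, 0.01, 0.006]
ft_force: [0.3, -3.9, 1.2]
finger_gap: 0.0334
```

carry_out:
  moves:
    - [[0, 0, 0], [0, -0.002, 0], 0.8]
    - [[0, 0, 0], [0, -0.002, 0], 0.8]
    - [[0, 0, 0], [0, -0.002, 0], 0.8]
    - [[0, 0, 0], [0, -0.002, 0], 0.8]
    - [[0, 0, 0], [0, -0.002, 0], 0.8]

```text
time: 14.85
eef_pos: [0.5465, 0.0088, 0.1151]
tcp_rot: [0.997, 0.078, 0.01, 0.006]
ft_force: [0.2, -4.3, 3.1]
finger_gap: 0.0333
```

carry_out:
  moves:
    - [[0, 0, 0], [0, -0.002, -0.0002], 0.8]
    - [[0, 0, 0], [0, -0.002, -0.0002], 0.8]
    - [[0, 0, 0], [0, -0.002, 0], 0.8]
    - [[0, 0, 0], [0, -0.002, 0], 0.8]
    - [[0, 0, 0], [0, -0.002, 0], 0.8]

```text
time: 15.35
eef_pos: [0.5448, 0.0196, 0.1151]
tcp_rot: [0.997, 0.077, 0.01, 0.006]
ft_force: [0.4, -4.4, 1.7]
finger_gap: 0.0333
```

carry_out:
  moves:
    - [[0, 0, 0], [0, -0.002, 0], 0.8]
    - [[0, 0, 0], [0, -0.002, 0], 0.8]
    - [[0, 0, 0], [0, -0.002, 0], 0.8]
    - [[0, 0, 0], [0, -0.002, 0], 0.8]
    - [[0, 0, 0], [0, -0.002, 0], 0.8]

```text
time: 15.85
eef_pos: [0.5437, 0.0274, 0.1152]
tcp_rot: [0.997, 0.078, 0.01, 0.009]
ft_force: [1.6, -14.9, 1.0]
finger_gap: 0.0325
```

carry_out:
  moves:
    - [[0, 0, 0], [0, 0.002, 0], 0.8]
    - [[0, 0, 0], [0, 0.002, 0], 0.8]
    - [[0, 0, 0], [0, 0.002, 0], 0.8]
    - [[0, 0, 0], [0, 0.002, 0], 0.8]

```text
time: 16.25
eef_pos: [0.5442, 0.0235, 0.1151]
tcp_rot: [0.997, 0.077, 0.01, 0.005]
ft_force: [0.1, 6.8, 1.8]
finger_gap: 0.0329
```

```bash
python3 st.py
```

```text
t16.25 pos [0.5442 0.0235 0.1151] along 0.2411 across -0.0008 Falong 6.70 Fac 1.10 Fz 1.79 gap 0.0329
t 16.25 pos [0.5442 0.0235 0.1151] F [0.09 6.79 1.79] gap 0.0329
shift tool [0. 0. 0.] turn [ 0.71 -1.07  0.29] shift in desired frame [0. 0. 0.]
```

carry_out:
  moves:
    - [[0, 0, 0], [0, 0.002, 0], 0.8]
    - [[0, 0, 0], [0, 0.002, 0], 0.8]
    - [[0, 0, 0], [0, 0.002, 0], 0.8]
    - [[0, 0, 0], [0, 0.002, 0], 0.8]

```text
time: 16.65
eef_pos: [0.5448, 0.0196, 0.1151]
tcp_rot: [0.997, 0.077, 0.009, 0.003]
ft_force: [-0.4, 3.9, 2.5]
finger_gap: 0.0332
```

```bash
python3 st.py
```

```text
t16.65 pos [0.5448 0.0196 0.1151] along 0.2371 across -0.0008 Falong 3.91 Fac 0.14 Fz 2.49 gap 0.0332
t 16.65 pos [0.5448 0.0196 0.1151] F [-0.44  3.88  2.49] gap 0.0332
shift tool [0. 0. 0.] turn [ 0.42 -1.05  0.31] shift in desired frame [0. 0. 0.]
```

carry_out:
  moves:
    - [[0, 0, 0], [0, 0.002, 0], 0.8]
    - [[0, 0, 0], [0, 0.002, 0], 0.8]
    - [[0, 0, 0], [0, 0.002, 0], 0.8]
    - [[0, 0, 0], [0, 0.001, 0], 0.8]

```text
time: 17.05
eef_pos: [0.5458, 0.0132, 0.1151]
tcp_rot: [0.997, 0.077, 0.009, 0.002]
ft_force: [0.9, 4.4, 1.6]
finger_gap: 0.0332
```

```bash
python3 st.py
```

```text
t17.05 pos [0.5458 0.0132 0.1151] along 0.2307 across -0.0008 Falong 4.24 Fac 1.59 Fz 1.61 gap 0.0332
t 17.05 pos [0.5458 0.0132 0.1151] F [0.94 4.43 1.61] gap 0.0332
shift tool [0. 0. 0.] turn [ 0.37 -1.05  0.34] shift in desired frame [0. 0. 0.]
```

carry_out:
  moves:
    - [[0, 0, 0], [0, 0.0008, 0], 0.8]
    - [[0, 0, 0], [0, 0, 0], 0.8]
    - [[0, 0, 0], [0, 0, 0], 0.4]
    - [[0, 0, 0], [0, 0, 0], 0.4]
    - [[0, 0, 0], [0, 0, 0], 0.4]

```text
time: 17.55
eef_pos: [0.5456, 0.0114, 0.1148]
tcp_rot: [0.997, 0.077, 0.009, 0.003]
ft_force: [0.6, 0.4, -0.3]
finger_gap: 0.0513
```

```bash
python3 st.py; python3 - <<'E'
from h import *
d=snap('wrist','w4')
E
```

```text
t17.55 pos [0.5456 0.0114 0.1148] along 0.2289 across -0.0012 Falong 0.34 Fac 0.66 Fz -0.32 gap 0.0513
t 17.55 pos [0.5456 0.0114 0.1148] F [ 0.6   0.44 -0.32] gap 0.0513
shift tool [0. 0. 0.] turn [ 0.4  -0.98  0.32] shift in desired frame [0. 0. 0.]
```

View pics/w4.png

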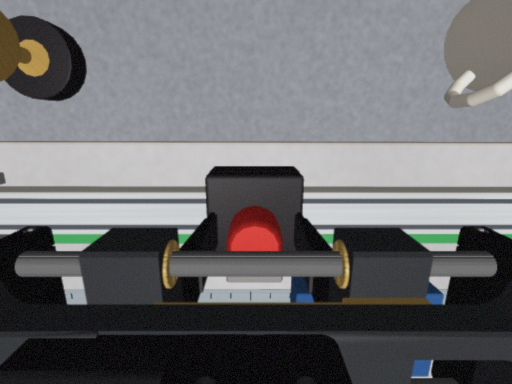

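carry_out:
  moves:
    - [[0, 0, 0], [0, 0, -0.03], 0.4]
    - [[0, 0, 0], [0, 0, -0.04], 0.4]
    - [[0, 0, 0], [0, -0.02, -0.02], 0.45]
    - [[0, 0, -8.5], [0, -0.03, 0], 0.45]
    - [[0, 0, -8.5], [0.005, -0.03, 0], 0.45]
    - [[0, 0, -8.5], [0.009, -0.03, 0], 0.45]
    - [[0, 0, -8.5], [0.013, -0.028, 0], 0.45]
    - [[0, 0, -8.5], [0.017, -0.027, 0], 0.45]

```text
time: 18.4
eef_pos: [0.5152, 0.1855, 0.2072]
tcp_rot: [0.9, 0.437, 0.007, 0.006]
ft_force: [0.1, 0.2, -0.3]
finger_gap: 0.0525
```

carry_out:
  moves:
    - [[0, 0, -8.5], [0.02, -0.02, 0], 0.45]
    - [[0, 0, -8.5], [0, 0, 0], 0.45]
    - [[0, 0, -8.5], [0, 0, 0], 0.45]
    - [[0, 0, -8.5], [0, 0, 0], 0.45]
    - [[0, 0, -8.5], [0, 0, 0], 0.45]

```text
time: 18.9
eef_pos: [0.5099, 0.2186, 0.2066]
tcp_rot: [0.677, 0.736, 0.004, 0.008]
ft_force: [0.5, 0.3, 0.8]
finger_gap: 0.0522
```

```bash
python3 - <<'E'
from h import *
goto([.508,.2368,.102],98.55)
d=snap('wrist','w5');a=snap('scene','sc5')
p,s=blob(d,'blue',[150,100,350,330]);print(p,s)
try: print(fit(lambda c:box(c,.15),[(d,p)],[.508,.237],.098))
except Exception as e: print(e)
b=snap('side','s5')
p,s=blob(a,'red',[150,150,330,260]);q,s2=blob(b,'red',[200,110,310,260]);print(p,q);print(fit(cyl,[(a,p),(b,q)],[.545,.012,.104]))
E
```

```text
t 18.9 pos [0.5099 0.2186 0.2066] F [0.49 0.29 0.82] gap 0.0522
shift tool [ 0.019  -0.0021  0.1045] turn [ 0.94  0.44 -3.74] shift in desired frame [0.0183 0.0008 0.1046]
[254.52711223 175.67591425] [241 160  28  32 793]
(array([0.50825056, 0.23509538, 0.098     ]), array([8.04220406e-08, 1.76736307e-07]))
[239.18556701 192.4742268 ] [255.88311688 180.42857143]
(array([0.54525718, 0.01705093, 0.1048227 ]), array([ 2.03909867,  1.5854339 ,  2.04295327, -1.33024904]))
```

View pics/w5.png

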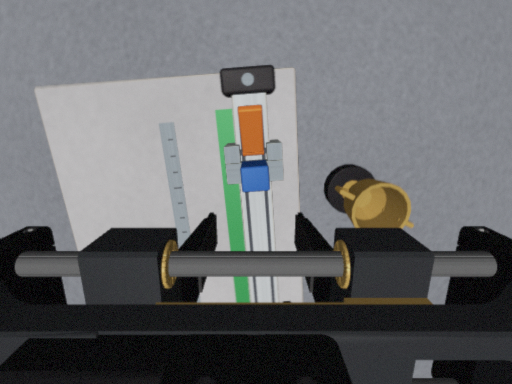

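View pics/sc5.png

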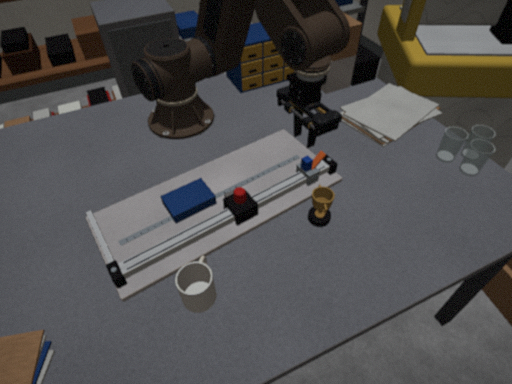

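```bash
python3 - <<'E'
from h import *
a=vision.capture('scene');d=vision.capture('wrist')
print(atz(a,319,215,0),atz(d,350,188,.0), atz(d,377,205,.1))
goto([.5082,.236,.104],98.55)
E
```

```text
[ 6.27927947e-01  2.18629691e-01 -1.11022302e-16] [0.64214809 0.20619558 0.        ] [0.63221777 0.21404483 0.1       ]
t 19.15 pos [0.51   0.2184 0.2067] F [-0.52  0.57  0.22] gap 0.052
shift tool [ 0.0183 -0.0023  0.1026] turn [ 0.96  0.42 -4.36] shift in desired frame [0.0176 0.0008 0.1027]
```

carry_out:
  moves:
    - [[0.9, 0.4, -4.3], [0.018, -0.001, 0], 0.45]
    - [[0, 0, 0], [0, 0, 0.035], 0.45]
    - [[0, 0, 0], [0, 0, 0.03], 0.45]
    - [[0, 0, 0], [0, 0, 0], 0.45]

```text
time: 19.55
eef_pos: [0.5087, 0.2368, 0.1411]
tcp_rot: [0.657, 0.754, 0.002, 0.001]
ft_force: [0.1, -0.1, -0.6]
finger_gap: 0.0525
```

```bash
python3 - <<'E'
from h import *
goto([.5082,.236,.104],98.55)
d=snap('wrist','w6')
p,s=blob(d,'blue',[150,100,350,330]);print(p,s)
print(fit(lambda c:box(c,.15),[(d,p)],[.508,.237],.098)[0])
E
```

```text
t 19.55 pos [0.5087 0.2368 0.1411] F [ 0.06 -0.07 -0.64] gap 0.0525
shift tool [-0.0007 -0.0007  0.0371] turn [ 0.21 -0.02 -0.71] shift in desired frame [-0.0007 -0.0006  0.0371]
[256.44568063 218.06609948] [ 239  196   36   45 1528]
[0.50852852 0.23515767 0.098     ]
```

View pics/w6.png

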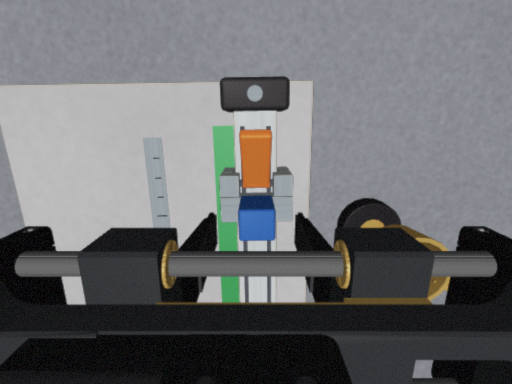

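carry_out:
  moves:
    - [[0, 0, -0.7], [-0.001, -0.001, 0.02], 0.45]
    - [[0, 0, 0], [0, 0, 0.014], 0.45]
    - [[0, 0, 0], [0, 0, 0.002], 0.45]
    - [[0, 0, 0], [0, 0, 0], 0.45]

```text
time: 20.0
eef_pos: [0.5111, 0.2363, 0.1105]
tcp_rot: [0.654, 0.756, 0.005, 0.003]
ft_force: [-0.1, 0.4, 0.5]
finger_gap: 0.0527
```

carry_out:
  moves:
    - [[0, 0, 0], [0, -0.003, 0.006], 0.45]
    - [[0, 0, 0], [0, 0, 0], 0.45]
    - [[0, 0, 0], [0, 0, 0], 0.85]
    - [[0, 0, 0], [0, 0, 0], 0.85]
    - [[0, 0, 0], [0, 0, 0], 0.85]
    - [[0, 0, 0], [0, 0, 0], 0.85]

```text
time: 20.6
eef_pos: [0.5093, 0.2364, 0.1068]
tcp_rot: [0.655, 0.756, 0.007, 0.004]
ft_force: [8.6, 1.1, -6.7]
finger_gap: 0.0258
```

```bash
python3 st.py; python3 -c "
from h import *
snap('wrist','w7')"
```

```text
t20.60 pos [0.5093 0.2364 0.1068] along 0.4568 across -0.0038 Falong -0.15 Fac 8.63 Fz -6.70 gap 0.0258
t 20.6 pos [0.5093 0.2364 0.1068] F [ 8.56  1.13 -6.7 ] gap 0.0258
shift tool [0. 0. 0.] turn [ 0.62 -0.83 89.65] shift in desired frame [0. 0. 0.]
```

View pics/w7.png

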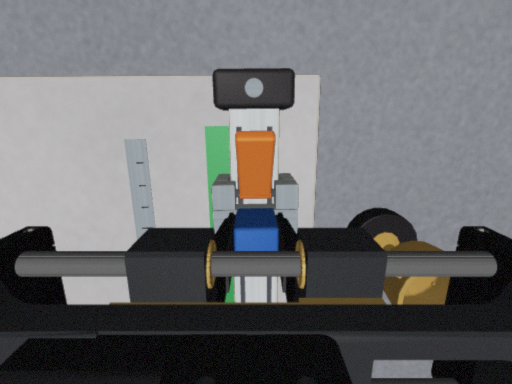

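carry_out:
  moves:
    - [[0, 0, 0], [-0.003, 0.0005, 0], 0.85]
    - [[0, 0, 0], [-0.006, 0, 0], 0.85]
    - [[0, 0, 0], [-0.008, 0, 0], 0.85]
    - [[0, 0, 0], [-0.008, 0, 0], 0.85]

```text
time: 21.05
eef_pos: [0.5131, 0.2118, 0.1067]
tcp_rot: [0.654, 0.756, 0.007, 0.004]
ft_force: [1.9, 4.4, -0.9]
finger_gap: 0.0262
```

```bash
python3 st.py
```

```text
t21.05 pos [0.5131 0.2118 0.1067] along 0.4319 across -0.0036 Falong 4.05 Fac 2.51 Fz -0.90 gap 0.0262
t 21.05 pos [0.5131 0.2118 0.1067] F [ 1.88  4.38 -0.9 ] gap 0.0262
shift tool [0. 0. 0.] turn [ 0.53 -0.85 89.74] shift in desired frame [0. 0. 0.]
```

Moves 25 mm as commanded, drag 4 N. Remaining to contact ≈ 155 mm; go ~125 mm, then slowly.

carry_out:
  moves:
    - [[0, 0, 0], [-0.008, 0, 0], 0.85]
    - [[0, 0, 0], [-0.008, 0, 0], 0.85]
    - [[0, 0, 0], [-0.008, 0, 0], 0.85]
    - [[0, 0, 0], [-0.008, 0, 0], 0.85]
    - [[0, 0, 0], [-0.008, 0, 0], 0.85]
    - [[0, 0, 0], [-0.008, 0, 0], 0.85]
    - [[0, 0, 0], [-0.008, 0, 0], 0.85]
    - [[0, 0, 0], [-0.008, 0, 0], 0.85]

```text
time: 21.85
eef_pos: [0.5238, 0.1423, 0.1067]
tcp_rot: [0.655, 0.756, 0.008, 0.004]
ft_force: [3.5, 4.7, 1.2]
finger_gap: 0.026
```

carry_out:
  moves:
    - [[0, 0, 0], [-0.008, 0, 0], 0.85]
    - [[0, 0, 0], [-0.008, 0, 0], 0.85]
    - [[0, 0, 0], [-0.008, 0, 0], 0.85]
    - [[0, 0, 0], [-0.008, 0, 0], 0.85]
    - [[0, 0, 0], [-0.008, 0, 0], 0.85]
    - [[0, 0, 0], [-0.008, 0, 0], 0.85]
    - [[0, 0, 0], [-0.006, 0, 0], 0.85]
    - [[0, 0, 0], [-0.002, 0, 0], 0.85]

```text
time: 22.65
eef_pos: [0.5332, 0.0802, 0.1067]
tcp_rot: [0.655, 0.756, 0.008, 0.005]
ft_force: [3.6, 4.1, 1.0]
finger_gap: 0.0266
```

```bash
python3 st.py; python3 -c "
from h import *
snap('wrist','w8');snap('side','s8')
i=cv2.imread('pics/s8.png');cv2.imwrite('pics/s8c.png',cv2.resize(i[100:320,170:390],None,fx=2.7,fy=2.7,interpolation=2))"
```

```text
t22.65 pos [0.5332 0.0802 0.1067] along 0.2988 across -0.0032 Falong 3.48 Fac 4.15 Fz 1.04 gap 0.0266
t 22.65 pos [0.5332 0.0802 0.1067] F [3.58 4.06 1.04] gap 0.0266
shift tool [0. 0. 0.] turn [ 0.69 -0.99 89.62] shift in desired frame [0. 0. 0.]
```

View pics/w8.png

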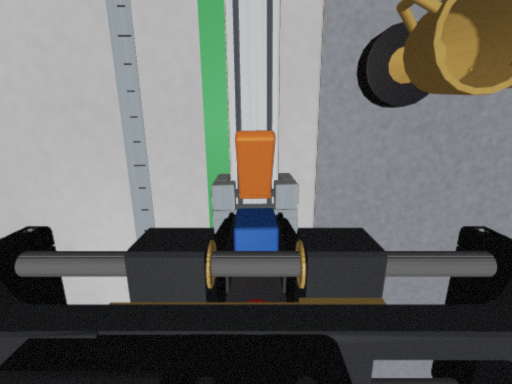

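View pics/s8c.png

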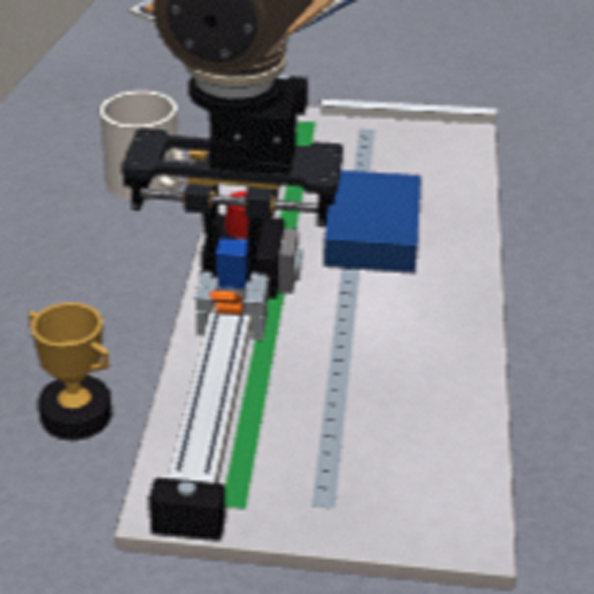

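carry_out:
  moves:
    - [[0, 0, 0], [-0.003, 0, 0], 0.85]
    - [[0, 0, 0], [-0.003, 0, 0], 0.85]
    - [[0, 0, 0], [-0.003, 0, 0], 0.85]
    - [[0, 0, 0], [-0.002, 0, 0], 0.85]
    - [[0, 0, 0], [-0.002, 0, 0], 0.85]

```text
time: 23.25
eef_pos: [0.5352, 0.0669, 0.1067]
tcp_rot: [0.655, 0.756, 0.008, 0.005]
ft_force: [3.1, 5.3, 0.6]
finger_gap: 0.0259
```

```bash
python3 st.py
```

```text
t23.25 pos [0.5352 0.0669 0.1067] along 0.2854 across -0.0032 Falong 4.83 Fac 3.84 Fz 0.56 gap 0.0259
t 23.25 pos [0.5352 0.0669 0.1067] F [3.08 5.34 0.56] gap 0.0259
shift tool [0. 0. 0.] turn [ 0.7  -1.01 89.67] shift in desired frame [0. 0. 0.]
```

carry_out:
  moves:
    - [[0, 0, 0], [-0.0015, 0, 0], 0.85]
    - [[0, 0, 0], [-0.0015, 0, 0], 0.85]

```text
time: 23.45
eef_pos: [0.5357, 0.0641, 0.1067]
tcp_rot: [0.655, 0.756, 0.009, 0.005]
ft_force: [3.1, 4.8, 0.4]
finger_gap: 0.0262
```

carry_out:
  moves:
    - [[0, 0, 0], [-0.0012, 0, 0], 0.85]
    - [[0, 0, 0], [-0.0012, 0, 0], 0.85]

```text
time: 23.65
eef_pos: [0.536, 0.0618, 0.1067]
tcp_rot: [0.654, 0.756, 0.009, 0.005]
ft_force: [3.9, 5.0, 0.1]
finger_gap: 0.026
```

carry_out:
  moves:
    - [[0, 0, 0], [-0.001, 0, 0], 0.85]
    - [[0, 0, 0], [-0.001, 0, 0], 0.85]

```text
time: 23.85
eef_pos: [0.5363, 0.06, 0.1067]
tcp_rot: [0.654, 0.756, 0.009, 0.005]
ft_force: [3.4, 5.3, 0.7]
finger_gap: 0.0259
```

carry_out:
  moves:
    - [[0, 0, 0], [-0.001, 0, 0], 0.85]

```text
time: 23.95
eef_pos: [0.5364, 0.0591, 0.1067]
tcp_rot: [0.654, 0.756, 0.009, 0.005]
ft_force: [3.6, 4.6, -0.6]
finger_gap: 0.026
```

carry_out:
  moves:
    - [[0, 0, 0], [-0.001, 0, 0], 0.85]

```text
time: 24.05
eef_pos: [0.5366, 0.0582, 0.1067]
tcp_rot: [0.654, 0.756, 0.009, 0.004]
ft_force: [3.3, 4.7, 0.6]
finger_gap: 0.026
```

carry_out:
  moves:
    - [[0, 0, 0], [-0.001, 0, 0], 0.85]

```text
time: 24.15
eef_pos: [0.5366, 0.0576, 0.1067]
tcp_rot: [0.654, 0.756, 0.009, 0.004]
ft_force: [3.5, 9.6, 0.8]
finger_gap: 0.0261
```

carry_out:
  moves:
    - [[0, 0, 0], [-0.0003, 0, 0], 0.85]
    - [[0, 0, 0], [0, 0, 0], 0.45]
    - [[0, 0, 0], [0, 0, 0], 0.45]
    - [[0, 0, 0], [0, 0, 0], 0.45]
    - [[0, 0, 0], [0, 0, -0.02], 0.45]
    - [[0, 0, 0], [0, 0, -0.03], 0.45]
    - [[0, 0, 0], [0, 0, -0.03], 0.45]
    - [[0, 0, 0], [0, 0, 0], 0.45]

```text
time: 24.95
eef_pos: [0.5336, 0.0556, 0.1882]
tcp_rot: [0.654, 0.756, 0.007, 0.003]
ft_force: [0.1, 0.4, 0.4]
finger_gap: 0.0524
```

```bash
python3 st.py; python3 - <<'E'
from h import *
snap('wrist','w9');b=snap('side','s9')
i=b['color'][:,:,::-1];cv2.imwrite('pics/s9c.png',cv2.resize(i[140:260,190:340],None,fx=4.5,fy=4.5,interpolation=2))
E
```

```text
t24.95 pos [0.5336 0.0556 0.1882] along 0.2744 across -0.0065 Falong 0.41 Fac 0.12 Fz 0.37 gap 0.0524
t 24.95 pos [0.5336 0.0556 0.1882] F [0.05 0.43 0.37] gap 0.0524
shift tool [0. 0. 0.] turn [ 0.41 -0.92 89.7 ] shift in desired frame [0. 0. 0.]
```

View pics/w9.png

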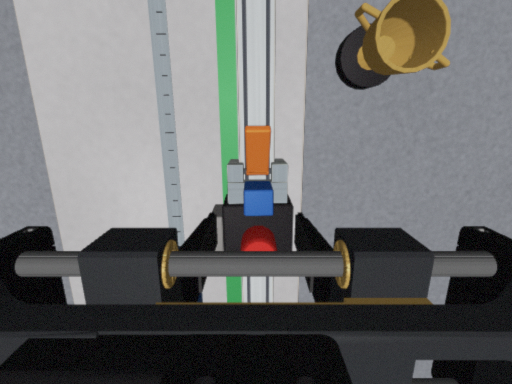

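View pics/s9c.png

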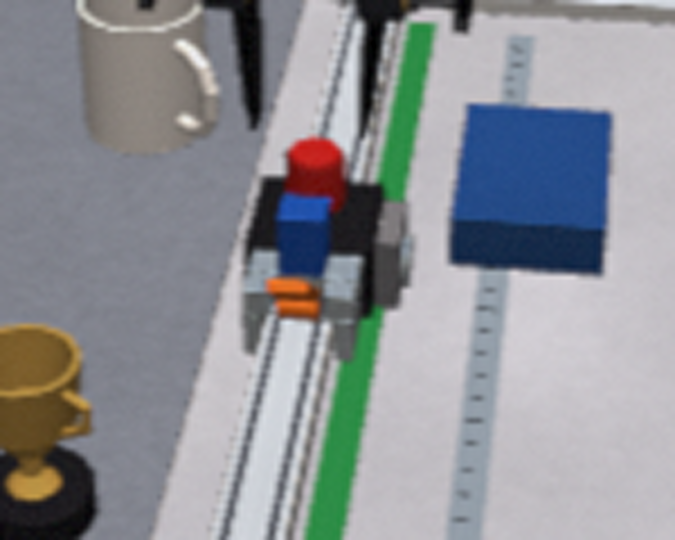

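```bash
python3 - <<'E'
from h import *
d=vision.capture('wrist');a=vision.capture('scene');b=vision.capture('side')
print(blob(d,'orange',[230,100,290,190]))
def go(d,c,w):
    r=blob(d,c,w);print(c,r);return r[0]
obs=[(b,go(b,'blue',[240,170,275,212]))]
k=[(b,go(b,'red',[240,160,290,200]))]
K=fit(cyl,k,[.545,.012],.104)[0];B=fit(lambda c:box(c,.149),obs,[.536,.058],.098)[0];print(K,B,'dist along',(B-K)@RD())
w=go(d,'blue',[230,170,290,220]);print(fit(lambda c:box(c,.149,lo=-.0),[(d,w)],[.536,.058],.098)[0])
goto([.526,.126,.130],98.54)
E
```

```text
(array([258.85782901, 151.02401537]), array([ 247,  126,   25,   49, 1041], dtype=int32))
blue (array([256.76616915, 191.52238806]), array([251, 183,  13,  18, 201], dtype=int32))
red (array([260.06293706, 177.51048951]), array([253, 171,  14,  16, 143], dtype=int32))
[0.54255408 0.0074011  0.104     ] [0.53694711 0.05514164 0.098     ] dist along 0.04804392324389072
blue (array([259.80769231, 199.83234714]), array([ 245,  182,   31,   36, 1014], dtype=int32))
[0.53540485 0.05828235 0.098     ]
t 25.2 pos [0.5321 0.0557 0.184 ] F [0.71 0.14 0.29] gap 0.0526
shift tool [0.0701 0.0036 0.0545] turn [ 0.46 -0.4  -0.31] shift in desired frame [0.0704 0.0044 0.054 ]
```

carry_out:
  moves:
    - [[0.4, -0.4, 0], [0.03, 0.002, 0], 1.0]
    - [[0, 0, 0], [0.03, 0.002, 0], 1.0]
    - [[0, 0, 0], [0.01, 0, 0], 1.0]
    - [[0, 0, 0], [0, 0, 0], 1.0]
    - [[0, 0, 0], [0, 0, 0.02], 1.0]
    - [[0, 0, 0], [0, 0, 0], 1.0]

```text
time: 25.8
eef_pos: [0.5248, 0.1257, 0.1593]
tcp_rot: [0.655, 0.756, -0.003, -0.002]
ft_force: [-0.3, -0.9, 0.1]
finger_gap: 0.0098
```

```bash
python3 - <<'E'
from h import *
goto([.526,.126,.130],98.54)
snap('wrist','w10');b=snap('side','s10')
i=b['color'][:,:,::-1];cv2.imwrite('pics/s10c.png',cv2.resize(i[140:260,190:340],None,fx=4.5,fy=4.5,interpolation=2))
E
```

```text
t 25.8 pos [0.5248 0.1257 0.1593] F [-0.35 -0.87  0.09] gap 0.0098
shift tool [0.0002 0.0014 0.0293] turn [-0.37  0.03 -0.34] shift in desired frame [0.0001 0.0012 0.0293]
```

View pics/s10c.png

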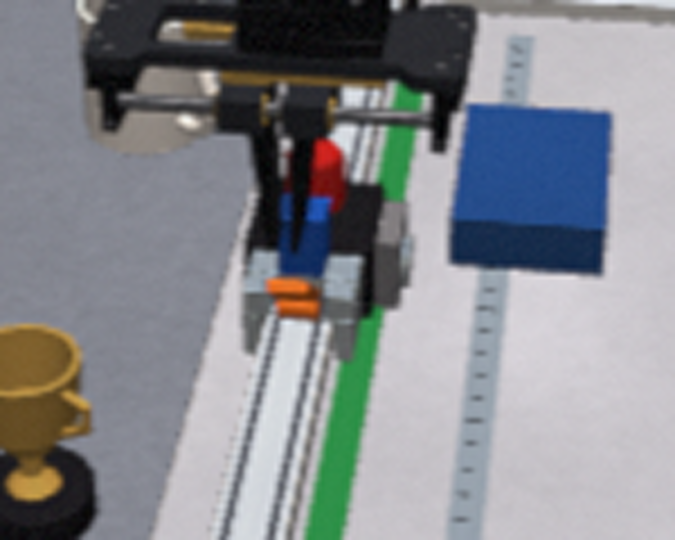

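View pics/w10.png

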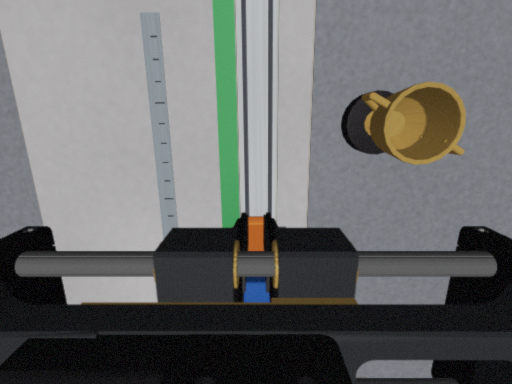

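carry_out:
  moves:
    - [[0, 0, 0], [0, 0.001, 0], 1.0]
    - [[0, 0, 0], [0, 0, 0.01], 1.0]
    - [[0, 0, 0], [0, 0, 0.008], 1.0]
    - [[0, 0, 0], [0, 0, 0.005], 1.0]
    - [[0, 0, 0], [0, 0, 0.005], 1.0]

```text
time: 26.4
eef_pos: [0.5281, 0.1246, 0.1334]
tcp_rot: [0.656, 0.755, -0.0, 0.0]
ft_force: [1.0, 0.2, -1.0]
finger_gap: 0.0
```

```bash
python3 - <<'E'
from h import *
goto([.526,.126,.130],98.54)
E
```

```text
t 26.4 pos [0.5281 0.1246 0.1334] F [ 0.96  0.21 -0.96] gap 0.0
shift tool [ 0.0017 -0.0019  0.0034] turn [ 0.02  0.05 -0.47] shift in desired frame [ 0.0017 -0.0019  0.0034]
```

carry_out:
  moves:
    - [[0, 0, -0.4], [0.001, -0.002, 0.005], 1.0]
    - [[0, 0, 0], [0, 0, 0.005], 1.0]
    - [[0, 0, 0], [0, 0, 0.005], 1.0]

```text
time: 26.7
eef_pos: [0.5265, 0.1268, 0.1181]
tcp_rot: [0.653, 0.758, 0.002, 0.001]
ft_force: [-0.5, 2.8, 4.2]
finger_gap: 0.0005
```

```bash
python3 - <<'E'
from h import *
goto([.526,.126,.095],98.54)
E
```

```text
t 26.7 pos [0.5265 0.1268 0.1181] F [-0.54  2.78  4.21] gap 0.0005
shift tool [-0.0007 -0.0007  0.0231] turn [ 0.19 -0.06 -0.04] shift in desired frame [-0.0007 -0.0006  0.0231]
```

carry_out:
  moves:
    - [[0, 0, 0], [-0.0005, -0.0005, 0.005], 1.0]
    - [[0, 0, 0], [0, 0, 0.005], 1.0]
    - [[0, 0, 0], [0, 0, 0.005], 1.0]

```text
time: 27.0
eef_pos: [0.5261, 0.1272, 0.1026]
tcp_rot: [0.652, 0.758, 0.002, 0.001]
ft_force: [-1.2, 4.0, 5.0]
finger_gap: 0.0005
```

```bash
python3 - <<'E'
from h import *
goto([.526,.126,.095],98.54)
E
```

```text
t 27.0 pos [0.5261 0.1272 0.1026] F [-1.23  3.96  4.98] gap 0.0005
shift tool [-0.0012 -0.0004  0.0076] turn [ 0.28 -0.11  0.  ] shift in desired frame [-0.0012 -0.0003  0.0076]
```

carry_out:
  moves:
    - [[0, 0, 0], [0, 0, 0.003], 1.0]
    - [[0, 0, 0], [0, 0, 0.003], 1.0]
    - [[0, 0, 0], [0, 0, 0.002], 1.0]

```text
time: 27.3
eef_pos: [0.5262, 0.1276, 0.094]
tcp_rot: [0.653, 0.758, 0.003, 0.001]
ft_force: [-6.2, 7.5, 26.4]
finger_gap: 0.0005
```

```bash
python3 - <<'E'
from h import *
goto([.526,.126,.095],98.54)
E
```

```text
t 27.3 pos [0.5262 0.1276 0.094 ] F [-6.19  7.48 26.36] gap 0.0005
shift tool [-0.0015 -0.0004 -0.001 ] turn [ 0.29 -0.14 -0.01] shift in desired frame [-0.0015 -0.0004 -0.001 ]
```

carry_out:
  moves:
    - [[0, 0, 0], [0, 0, -0.003], 1.0]
    - [[0, 0, 0], [0, 0, -0.02], 1.0]
    - [[0, 0, 0], [0, 0, -0.04], 1.0]
    - [[0, 0, 0], [0, 0, -0.04], 1.0]
    - [[0, 0, 0], [0, 0, -0.03], 1.0]
    - [[0, 0, 0], [-0.03, 0, 0], 1.0]
    - [[0, 0, 0], [-0.04, 0, 0], 1.0]
    - [[0, 0, 0], [0, 0, 0], 1.0]

```text
time: 28.1
eef_pos: [0.5357, 0.0533, 0.2297]
tcp_rot: [0.651, 0.759, -0.001, 0.001]
ft_force: [0.7, 1.0, -0.7]
finger_gap: 0.0004
```

```bash
python3 - <<'E'
from h import *
goto([.526,.126,.095],98.54)
d=snap('wrist','w11');b=snap('side','s11');a=snap('scene','sc11')
i=b['color'][:,:,::-1];cv2.imwrite('pics/s11c.png',cv2.resize(i[140:260,190:340],None,fx=4.5,fy=4.5,interpolation=2))
i=a['color'][:,:,::-1];cv2.imwrite('pics/sc11c.png',cv2.resize(i[130:330,100:360],None,fx=3,fy=3,interpolation=2))
K=fit(cyl,[(b,blob(b,'red',[240,150,290,200])[0])],[.545,.012],.104)[0];B=fit(lambda c:box(c,.149),[(b,blob(b,'blue',[240,170,275,212])[0])],[.536,.058],.098)[0];print(K,B,(B-K)@RD())
E
```

```text
t 28.1 pos [0.5357 0.0533 0.2297] F [ 0.65  1.   -0.69] gap 0.0004
shift tool [0.0737 0.0014 0.1345] turn [-0.02  0.17  0.17] shift in desired frame [0.0733 0.0012 0.1347]
[0.54273045 0.00807999 0.104     ] [0.53639244 0.05604258 0.098     ] 0.04837204173602298
```

View pics/w11.png

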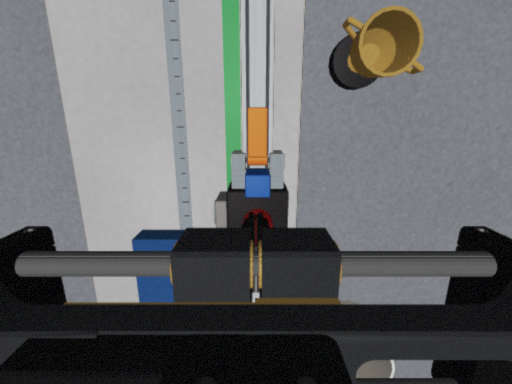

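View pics/s11c.png

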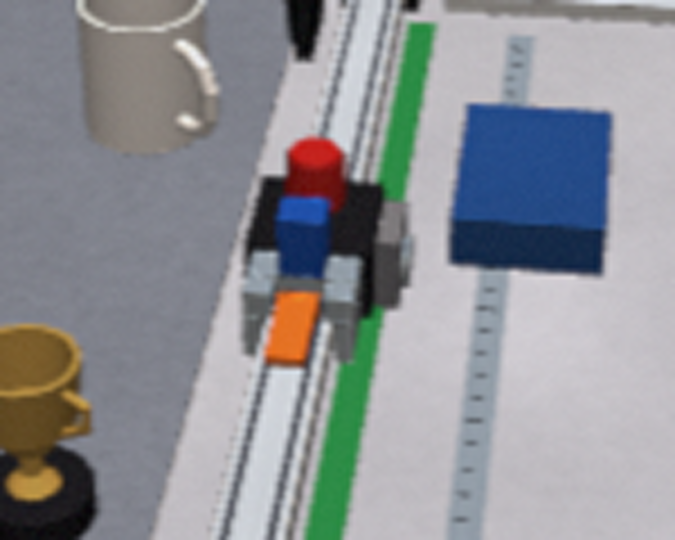

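View pics/sc11c.png

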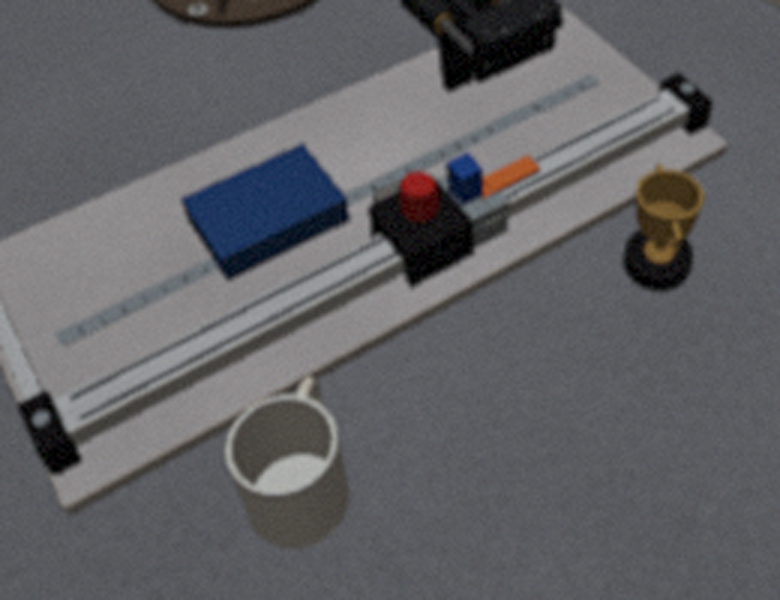

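```bash
python3 -c "
from h import *
print(sign_off())"
```

```text
the job is handed in; nothing more can be done
None
```

The job is done and handed in at about 28 s of the 66 s allowed. The head stands free, and the stop is locked against it.

**Finding the tight spot:** I slid the head by its red knob towards the stop in 2 mm steps. Drag stayed near 4 N for about 237 mm, then rose to 15 N, which puts it roughly 8 mm into the tight spot and below the 20 N limit. I stopped there.

**Backing off:** I drew the head back about 15 mm by tool position. Drag was back at about 4 N, so the head was free, and I let go.

**Setting the stop:** I brought the stop up until the force rose from about 5 N to 9.6 N on touching the head. I then pressed the lever down until it bottomed at 26 N, with the fingertips at 72 mm; its flat height is given as 73 mm.

**Last checks:**
- The pictures show the lever flat, the stop against the head, and the mug, trophy cup and gift box apparently where they were. I did not re-measure those three.
- The distance from knob to grip point came out at 48.0 mm before locking and 48.4 mm after; 47 mm would be exact contact. I put the difference down to camera error, so a gap of up to about 1 mm cannot be ruled out from the images alone.
- A camera fix on the knob taken after release disagreed with the tool position by a few millimetres, with a poor fit because the gripper partly hid it. For the 15 mm back-off I relied on the tool readings.

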